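# Dispense two chocolates into the dish with the rocker paddle

## Robot

A 7-joint arm with a two-finger parallel gripper is mounted at the origin on a cart in front of the work surface, level with it; the furniture and walls round the work are solid. World frame = base frame: x ahead of the robot, y to its left, z up, the work surface at z = 0. Lengths are in m, angles in rad, forces in N, time in s.
With the tool pointing down it reaches from about 0.425 to 0.95 m from the base axis. Payload 16.7 kg.
Tool frame: the origin (TCP) lies midway between the tips of the shut fingers; the grasp point (between the pads) lies 19 mm behind it (ctrl.grip_depth is the distance from the TCP to the grasp point, in m); z points along the fingers, y is the line along which they close (so a half turn about z gives the same grasp; the last joint's range is limited). The gripper opens to 94 mm and grips with 3 to 60 N. Pads are 16 mm wide; open, the fingers measure 119 mm over their backs; the gripper's body (75 mm by 177 mm) begins 78 mm behind the grasp point.
Start: joints at [1, 0.426, 0.074, 1.606, -0.034, 1.111, -0.067], TCP at [0.276, -0.616, 0.205] pointing down, gripper open.
Joint ranges: [-2.85, 2.85], [-0.5, 2.14], [-1.23, 1.37], [0.21, 2.46], [-1.02, 4.16], [0.16, 2.05], [-2.73, 2.73]. Speed limits (rad/s): [1.89, 1.89, 2.39, 2.39, 3.01, 3.01, 3.01].

## Interface

Orientations are given as a unit quaternion [x, y, z, w].
In Python, from cell import ctrl gives the robot as it stands.
- The arm moves only by the shell command python3 -m creep 'ROWS' [FORCE]. ROWS is JSON, a list of rows, each a list of 7 numbers: the opening, from -1 (shut) to 1 (fully open), so that 0 is half open, then the shift along the tool's x, y, z in cm, then the turn, a rotation vector about the tool's x, y, z in degrees. A call has 1 to 8 rows; each row shifts and turns the commanded pose from where the row before left it, along the tool's axes as they then stand; what a row does not reach is not made up. A row lasts 1/12 s, in which the tool goes at most 41.7 mm and 7.16 degrees, less where a joint would pass 70% of its speed; a pose out of reach is approached as far as the arm can. A call with a gripper value outside its range is refused whole. The fingers move at their own pace and stop on an object; FORCE is the grip in N (left out, the last holds). Time passes only in rows, so rows that do not move let the fingers close. It gives the time, the measured TCP pose, the force, the opening and the grip force at its end, in the units of the state.
- ctrl.sense(): the state, without advancing time (a new reading comes with each control period).
- ctrl.read_camera(name): name is "scene" or "top"; returns a dict with "pixels" (420x560x3 uint8, red, green, blue), "intrinsics" (3x3 intrinsics, pixels), "k1" (the pictures are not rectified: a ray, as slopes to the right and down, at radius r is drawn at 1 + k1 r^2 times it, then the intrinsics apply), "rvec" (rotation vector, rad) and "tvec" (3), from world to camera coordinates, as OpenCV has them. Camera axes: x right, y down, z forward; pixel columns grow to the right and rows downward; lengths in m; the calibration is good to about 2 mm. A picture is of the moment at which its call begins. There is no depth.
- ctrl.hand_in(): hands the job in; it is judged then, once.
Trained networks look in the newest picture that a camera, given by its name, has taken for a name from the list of things; names that differ only in an ending like _2 or _b are one class to them, and where a whole thing is asked for, a point or a joint stands for the part that bears it (a point fixed in the world has none). Each returns a list of dicts, best first, with "confidence" (0 to 1); they miss things now and then, are a little off and sometimes report something else, mostly with a low value. They report only what shows in the picture. A call takes as long as a camera call.
- ctrl.search_frame(camera, name): "centre" ([x, y, z] in m, in world coordinates, good to about 4 mm: the middle of the surface that is visible of it).
- ctrl.place_of(camera, name): "centre" ([x, y, z] in m, in world coordinates, good to about 4 mm: a listed point, or the origin of a listed thing).
The state is a dict: "clock": time; "q": joint angles; "joint_velocities": joint speeds; "effort": joint torques, N m; "tool_pos": TCP position; "tool_rot": TCP orientation; "force": force on the tool from outside, world axes, zero at the start; "wrist_torque": the same for the moment, N m; "finger_gap": opening from 0.0 (shut) to 1.0 (fully open); "gripper_force": force on a finger pad.
Only numpy, scipy, OpenCV 4.12 (cv2) and the standard library are available. Lean on these libraries where they do the work, as an engineer would, in place of code of your own. Each camera call takes 0.05 s, during which the arm holds its last target. There are 200 camera calls.

## Task

Push the steel dish along the table with the fingertips, without lifting it, until it sits snugly in the V-shaped rest under the dispenser's spout. Then press the dispenser's red paddle fully down so that the gate lifts and both gold chocolate balls roll into the dish, and let the paddle come back up. Do not touch the chocolates, lift the gate only by the paddle, and leave the salt shaker and the jars alone.

Things in the scene. Friction and masses are not known exactly. Their poses are not given: they have to be found in the camera images.
- dispenser: wooden sweet dispenser fixed to the table; origin on the table under the gate; z up, y along the chute to the spout (robot's left), x away from the robot. Base 60 mm wide (x), y -120 to +10 mm. Chute 34 mm wide, floor falling from 60 mm high at y = -85 mm to 42 mm at the spout, y = +30 mm, clear sides 17 mm high. Lever posts at x = +-22, y = -60 mm, 98 mm high
- rest (a point): on the table, where the dish's centre is when it sits in its rest; in the dispenser's frame at (0, 65, 0) mm. The rest is a V of two wooden walls (28 mm high, 40 mm long) on an 8 mm high strip on the far (+x) side of this point, open to the robot (-x); a dish pushed in +x touches both walls when its centre is within 1 mm of this point
- spout (a point): middle of the spout's lip, floor of the chute, 42 mm above the table; the chute's underside there is 38 mm above the table, so the dish (34 mm) slides under it
- rocker (a joint): rocking aluminium lever along the dispenser's y, hinged about its x axis at y = -60 mm, 88 mm up. Value in rad: 0 = at rest, gate closed; grows as the red paddle is pressed; stop at 0.42 (fully down). From 0.32 the chocolates pass under the gate. A spring brings it back: 2 N at the paddle to start, 4.5 N fully down
- paddle (a point): middle of the upper face of the red paddle, 36 mm (x) by 44 mm (y) by 8 mm, on the lever's end 65 mm from the hinge, at dispenser y = -125 mm; 94 mm above the table at rest and about 27 mm lower when fully down. It moves with the lever; free space below
- gate (a point): middle of the lower edge of the aluminium gate plate, 27 x 3 x 36 mm, that hangs from the lever's other end across the chute; 5 mm above the chute's floor when closed, about 27 mm higher when the paddle is fully down
- dish: round steel dish, straight sides, outside diameter 80 mm, 34 mm high, wall 3 mm, floor 4 mm, 0.1 to 0.2 kg, loose on the table 4 to 6 cm on the robot's side of its rest; origin at the centre of its underside, z up
- chocolate_1_center (a point): centre of a gold ball, 24 mm diameter, 15 g, waiting in the chute next to the gate
- chocolate_1: the same gold ball (its axes turn as it rolls)
- chocolate_2_center (a point): centre of the second gold ball, 24 mm diameter, 15 g, waiting behind the first
- chocolate_2: the same gold ball (its axes turn as it rolls)
- salt_shaker: salt shaker, 44 mm diameter, 90 mm high, standing on the robot's side of the dispenser; origin at its underside; a bystander
- honey_jar: honey jar with a red lid, 62 mm across, 86 mm high, behind the dispenser; origin at its underside; a bystander
- cocoa: slim jar with dark brown cap, 44 mm diameter, 96 mm high, behind the dispenser; origin at its underside; a bystander

How it is judged:
On the way, in this order (a step that is already met when the one before it is completed fails the run):
1. the dish sits in its rest under the spout, paddle not yet pressed (horizontal distance between dish and rest below 0.01 m and height (world z) of dish below 0.004 m and value of joint rocker below 0.1 rad), for 0.2 s.
2. the fingers hold the paddle down (lever beyond 0.32 rad) with the dish in its rest (horizontal distance between dish and rest below 0.01 m and value of joint rocker above 0.32 rad and contact force between the fingers and dispenser above 0.5 N and distance between the grasp point and paddle below 0.08 m), for 0.2 s.
At the end, for the whole second after the job is handed in: The dish stands upright on the table within 10 mm of its rest's centre, both chocolates lie inside it (centres within 32 mm of its axis and below its rim), and the lever is back up (below 0.06 rad) (horizontal distance between dish and rest below 0.01 m and height (world z) of dish below 0.004 m and angle between dish's own z axis and vertical below 0.08 rad and linear speed of dish below 0.02 m/s and value of joint rocker below 0.06 rad and horizontal distance between each of chocolate_1_center, chocolate_2_center and dish below 0.032 m and z of chocolate_1_center in the frame of dish between 0.005 and 0.034 m and z of chocolate_2_center in the frame of dish between 0.005 and 0.034 m); the robot touches nothing.
It fails at once if the dish is lifted off the table or tipped (height (world z) of dish above 0.012 m or angle between dish's own z axis and vertical above 0.3 rad).
It fails at once if the paddle is pressed while the dish is not in its rest (value of joint rocker above 0.15 rad and horizontal distance between dish and rest above 0.015 m).
It fails at once if the robot touches a chocolate (contact force between any of the fingers, the arm and chocolate_1 above 0.3 N or contact force between any of the fingers, the arm and chocolate_2 above 0.3 N).
It fails at once if the lever is moved or the gate lifted otherwise than by pressing the paddle (value of joint rocker above 0.15 rad and distance between the grasp point and paddle above 0.08 m).
It fails at once if the salt shaker, the honey jar or the cocoa jar is displaced by more than 2 cm or tipped (distance of any of salt_shaker, honey_jar, cocoa from where it was at the start of the episode above 0.02 m or angle between any of salt_shaker, honey_jar, cocoa's own z axis and vertical above 0.4 rad).
It also fails if it takes over 56 s, if anything falls off the work surface, if the arm or the gripper's body presses on something with over 40 N, if the wrist force passes 120 N, or if a joint passes its speed limit or range.

## Working session

There is one attempt and no reset: what is moved stays moved. The work goes in short steps, Python scripts to look and compute and a shell command to move; the robot and the scene stay as the last step left them, time stands still between calls to the robot, and variables do not carry over. Pictures are saved under pics/ and viewed, at most 10 in all, crops included, and the job is handed in when it is done.

```bash
ls; mkdir -p pics; python3 - <<'E'
from cell import ctrl
import cv2
s=ctrl.sense(); print(s['clock'],s['tool_pos'],s['tool_rot'],s['finger_gap'],ctrl.grip_depth)
for c in("scene","top"):
    im=ctrl.read_camera(c); cv2.imwrite(f'pics/{c}0.png',im['pixels'][:,:,::-1])
    for n in("rest","spout","paddle","gate","dish","dispenser","chocolate_1_center","salt_shaker","honey_jar","cocoa"):
        print(c,n,[([round(float(v),3) for v in d['centre']],round(d['confidence'],2)) for d in ctrl.place_of(c,n)[:3]])
E
```

```text
pics
0.0 [ 0.27612601 -0.61544542  0.20478419] [ 9.77847777e-01  2.09316269e-01 -1.87126051e-04 -6.24244257e-04] 0.999755209295215 0.0188
scene rest [([0.652, 0.123, 0.05], 0.17)]
scene spout [([0.66, 0.162, 0.046], 0.96)]
scene paddle [([0.62, 0.008, 0.101], 0.73)]
scene gate [([0.654, 0.126, 0.053], 0.97)]
scene dish [([0.613, 0.217, 0.002], 0.71), ([0.651, 0.126, 0.051], 0.59)]
scene dispenser [([0.653, 0.13, -0.002], 0.65)]
scene chocolate_1_center [([0.649, 0.124, 0.065], 0.48), ([0.652, 0.118, 0.049], 0.21)]
scene salt_shaker [([0.585, 0.125, -0.001], 0.85)]
scene honey_jar [([0.692, -0.003, 0.002], 0.72)]
scene cocoa [([0.701, 0.062, -0.001], 0.95), ([0.646, 0.095, 0.063], 0.48), ([0.642, 0.09, 0.057], 0.45)]
top rest []
top spout [([0.658, 0.161, 0.045], 0.77)]
top paddle [([0.625, 0.009, 0.098], 0.92), ([0.659, 0.159, 0.045], 0.2)]
top gate [([0.654, 0.133, 0.054], 0.75)]
top dish [([0.688, -0.0, -0.003], 0.69), ([0.612, 0.213, 0.002], 0.58)]
top dispenser [([0.648, 0.134, 0.004], 0.6)]
top chocolate_1_center [([0.646, 0.119, 0.056], 0.4)]
top salt_shaker [([0.583, 0.121, 0.001], 0.82)]
top honey_jar [([0.689, 0.002, 0.001], 0.92)]
top cocoa [([0.698, 0.063, 0.002], 0.59)]
```

View pics/scene0.png

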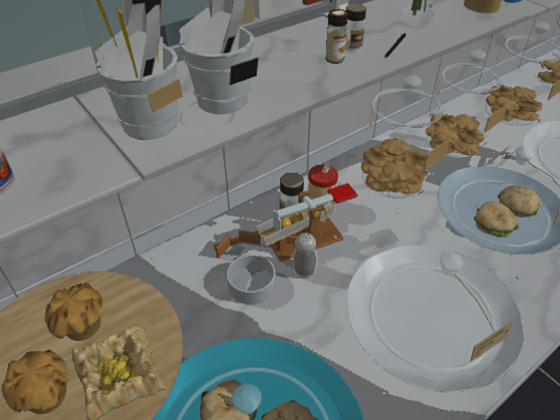

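View pics/top0.png

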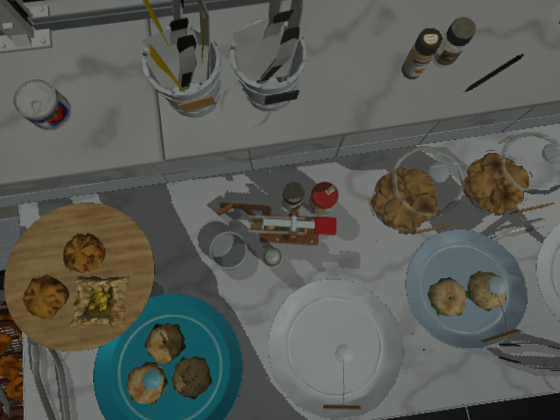

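The scene view shows the dish at about (251,278), the V-rest at (238,242), the shaker at (305,255) and the paddle at (343,193). In the top view the dish is at (228,250), the paddle at (325,226) and the spout at (252,225). The networks agree with this, apart from a false "dish" on the honey jar. Next I'll fit the dispenser pose and overlay it on the picture to check.

```bash
cat > h.py <<'E'
import numpy as np, cv2
from cell import ctrl
def proj(im,P):
    P=np.atleast_2d(np.array(P,float)); R=cv2.Rodrigues(np.array(im['rvec'],float))[0]
    c=P@R.T+np.ravel(im['tvec']); s=c[:,:2]/c[:,2:]; s=s*(1+im['k1']*(s**2).sum(1,keepdims=True))
    K=np.array(im['intrinsics']); return s@K[:2,:2].T+K[:2,2]
def disp(o,yaw,P):
    c,s=np.cos(yaw),np.sin(yaw); return np.array(P)@np.array([[c,-s,0],[s,c,0],[0,0,1]]).T+[o[0],o[1],0]
def circle(c,r,z): 
    a=np.linspace(0,2*np.pi,60); return np.c_[c[0]+r*np.cos(a),c[1]+r*np.sin(a),0*a+z]
def overlay(im,lines,box,k,fn):
    x0,y0,x1,y1=box; g=cv2.resize(im['pixels'][y0:y1,x0:x1,::-1],None,fx=k,fy=k,interpolation=cv2.INTER_CUBIC)
    for L,col in lines: cv2.polylines(g,[np.int32((proj(im,L)-[x0,y0]+.5)*k)],False,col,1,cv2.LINE_AA)
    return g
def model(o,yaw,dish):
    d=lambda P:disp(o,yaw,P)
    b=[(-.03,-.12,0),(.03,-.12,0),(.03,.01,0),(-.03,.01,0),(-.03,-.12,0)]
    p=[(-.018,-.147,.094),(.018,-.147,.094),(.018,-.103,.094),(-.018,-.103,.094),(-.018,-.147,.094)]
    c=[(-.017,.03,.042),(.017,.03,.042),(.017,-.085,.06),(-.017,-.085,.06),(-.017,.03,.042)]
    r=disp(o,yaw,[(0,.065,0)])[0]
    return [(d(b),(0,255,0)),(d(p),(255,0,0)),(d(c),(0,255,255)),(circle(dish,.04,.034),(255,0,255)),(circle(dish,.04,0),(255,0,255)),(circle(r,.04,0),(255,255,0))]
E
python3 - <<'E'
from h import *
from scipy.optimize import least_squares
loc={'spout':(0,.03),'paddle':(0,-.125),'gate':(0,0),'dispenser':(0,0)}
obs=[];dz=[]
for i in range(3):
    ims={c:ctrl.read_camera(c) for c in('scene','top')}
    for c in ims:
        for n in loc:
            r=ctrl.place_of(c,n)
            if r and r[0]['confidence']>.5: obs.append((loc[n],r[0]['centre'][:2]))
        for r in ctrl.place_of(c,'dish'):
            if np.linalg.norm(np.array(r['centre'][:2])-[.612,.215])<.02: dz.append(r['centre'][:2])
f=lambda v:np.concatenate([disp(v[:2],v[2],[(*l,0)])[0][:2]-p for l,p in obs])
v=least_squares(f,[.654,.13,-.23],loss='soft_l1',f_scale=.004).x
d=np.mean(dz,0); print('disp',v,np.degrees(v[2]),'dish',d,np.std(dz,0),'rest',disp(v,v[2],[(0,.065,0)]))
m=model(v[:2],v[2],d)
a=overlay(ims['top'],m,(190,170,350,290),5,0); b=overlay(ims['scene'],m,(200,150,380,310),3.7,0)
cv2.imwrite('pics/ot.png',a); cv2.imwrite('pics/os.png',b)
E
```

```text
disp [ 0.65188468  0.13210744 -0.23456754] -13.439730007296575 dish [0.61278333 0.2149    ] [0.00078191 0.00312143] rest [[0.66699214 0.19532741 0.        ]]
```

View pics/ot.png

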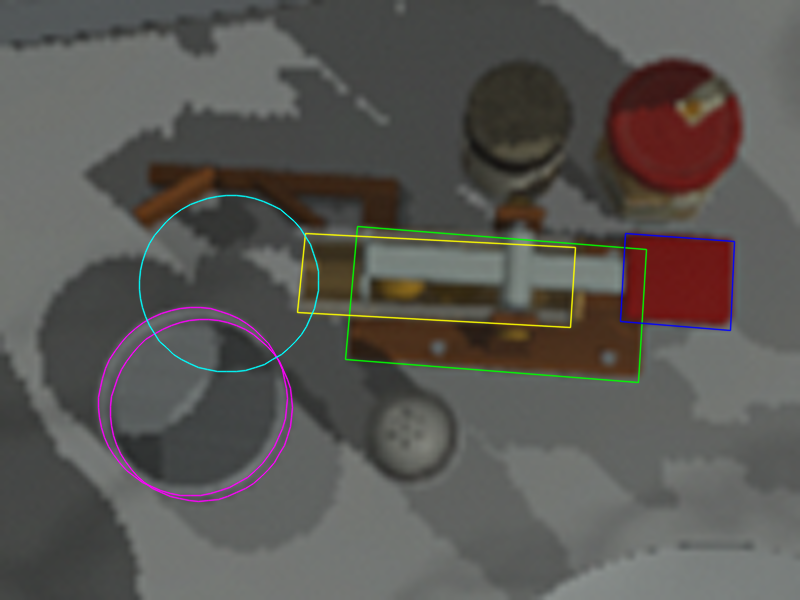

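View pics/os.png

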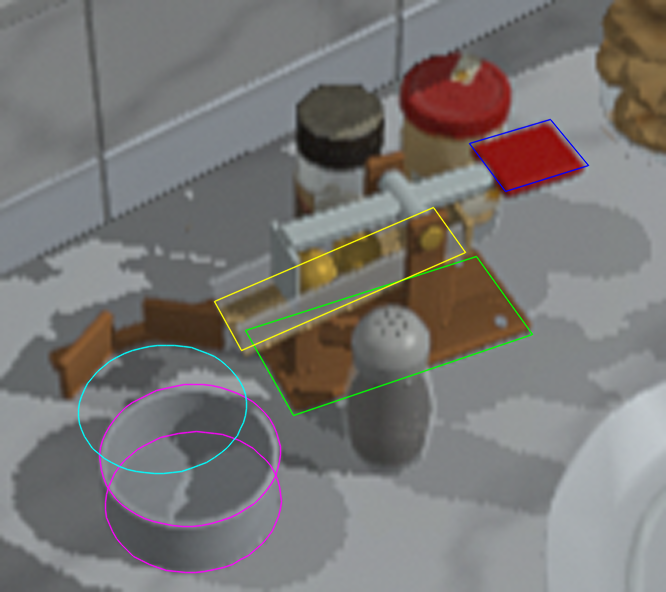

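The fit overlays well on the paddle, chute and dish. The blue plate is close behind the dish on the robot's side, so I'll check the finger clearance there.

```bash
python3 - <<'E'
from h import *
im=ctrl.read_camera('top'); K=np.array(im['intrinsics'],float)
R=cv2.Rodrigues(np.array(im['rvec'],float))[0]; t=np.ravel(im['tvec']); C=-R.T@t
def ray(u,z):
    D=np.array([im['k1'],0,0,0,0.]); 
    s=cv2.undistortPoints(np.array([[u]],float),K,D)[0,0]; d=R.T@np.array([*s,1]); return C+d*(z-C[2])/d[2]
px=im['pixels'].astype(int); m=((px[:,:,2]-px[:,:,0]>40)&(px[:,:,1]>60)).astype(np.uint8); m[:280]=0; m[:,260:]=0
ys,xs=np.nonzero(m); d=np.array([.6128,.2149]); ex=np.array([.9726,-.2324]); ey=np.array([.2324,.9726])
for z in(0,.02):
    W=np.array([ray((x,y),z)[:2] for x,y in zip(xs,ys)])-d
    a,b=W@ex,W@ey
    for lo,hi in((-.035,-.015),(-.015,.015),(.015,.035),(.035,.06),(.06,.09)):
        k=(b>lo)&(b<hi); print(z,lo,hi,'plate edge x rel dish',a[k].max().round(3) if k.any() else None)
E
```

```text
0 -0.035 -0.015 plate edge x rel dish -0.155
0 -0.015 0.015 plate edge x rel dish -0.129
0 0.015 0.035 plate edge x rel dish -0.116
0 0.035 0.06 plate edge x rel dish -0.107
0 0.06 0.09 plate edge x rel dish -0.101
0.02 -0.035 -0.015 plate edge x rel dish -0.152
0.02 -0.015 0.015 plate edge x rel dish -0.126
0.02 0.015 0.035 plate edge x rel dish -0.115
0.02 0.035 0.06 plate edge x rel dish -0.105
0.02 0.06 0.09 plate edge x rel dish -0.101
```

```bash
python3 -m creep '[[-0.15,0,0,0,0,0,6.27],[-0.15,0,0,0,0,0,6.27],[-0.15,0,0,0,0,0,6.27],[-0.15,0,0,0,0,0,6.27],[-0.15,0,0,0,0,0,6.27],[-0.15,0,0,0,0,0,6.27],[-0.15,2,-2.5,0,0,0,0],[-0.15,2,-3.2,0,0,0,0]]' 20
python3 -m creep '[[-0.15,1.5,-3.7,0,0,0,0],[-0.15,1.5,-3.7,0,0,0,0],[-0.15,1.5,-3.7,0,0,0,0],[-0.15,1.5,-3.7,0,0,0,0],[-0.15,1.5,-3.7,0,0,0,0],[-0.15,0.5,-3.8,0,0,0,0],[-0.15,0.5,-3.8,0,0,0,0],[-0.15,0,-3.8,0,0,0,0]]'
python3 -m creep '[[-0.15,0,-3.8,0,0,0,0],[-0.15,0,-3.8,0,0,0,0],[-0.15,-1,-3.8,0,0,0,0],[-0.15,-1,-3.8,0,0,0,0],[-0.15,-1,-3.8,0,0,0,0],[-0.15,-1,-3.8,0,0,0,0],[-0.15,-1,-3.8,0,0,0,0],[-0.15,0,0,0,0,0,0]]'
cat > w.py <<'E'
from h import *
d=np.array([.6128,.2149]);rest=np.array([.6670,.1953]); ex=np.array([.9726,-.2324]); ey=np.array([.2324,.9726])
from scipy.spatial.transform import Rotation as Ro
s=ctrl.sense(); M=Ro.from_quat(s['tool_rot']).as_matrix(); p=s['tool_pos']
print(s['clock'],p.round(4),'yaw',np.degrees(np.arctan2(M[1,0],M[0,0])).round(2),'zdir',M[:,2].round(3),'gap',s['finger_gap'],'F',np.round(s['force'],1))
for n,q in(('dish0',d),('rest',rest),('paddle',disp([.65188,.13211],-.2346,[(0,-.125,0)])[0][:2])): e=p[:2]-q; print('TCP rel',n,'dx',(e@ex).round(4),'dy',(e@ey).round(4))
E
python3 w.py
```

```text
clock: 3.62
tool_pos: [0.3268, -0.5711, 0.2054]
tool_rot: [0.993, -0.12, -0.0, 0.001]
force: [2.0, 0.5, -0.1]
finger_gap: 0.466
gripper_force: 0.0
clock: 4.28
tool_pos: [0.4818, -0.2968, 0.2056]
tool_rot: [0.993, -0.117, 0.0, 0.0]
force: [0.7, -0.2, 0.4]
finger_gap: 0.43
gripper_force: 0.0
clock: 4.95
tool_pos: [0.4939, -0.021, 0.2059]
tool_rot: [0.994, -0.113, 0.0, -0.001]
force: [0.8, 0.7, -0.1]
finger_gap: 0.427
gripper_force: 0.0
4.95 [ 0.4939 -0.021   0.2059] yaw -13.01 zdir [ 0.001  0.002 -1.   ] gap 0.42726543402667905 F [ 0.8  0.7 -0.1]
TCP rel dish0 dx -0.0608 dy -0.2571
TCP rel rest dx -0.1181 dy -0.2506
TCP rel paddle dx -0.1181 dy -0.0606
```

```bash
python3 -m creep '[[-0.15,0,-3.5,0,0,0,0],[-0.15,-0.5,-3.5,0,0,0,0.4],[-0.15,0,-3.5,0,0,0,0],[-0.15,0,-3.5,0,0,0,0],[-0.15,0,-3.5,0,0,0,0],[-0.15,0,-3.5,0,0,0,0],[-0.15,0,-3.5,0,0,0,0],[-0.15,0,-1.2,0,0,0,0]]'
python3 -m creep '[[-0.15,0,0,2,0,0,0],[-0.15,0,0,3,0,0,0],[-0.15,0,0,3,0,0,0],[-0.15,0,0,2,0,0,0],[-0.15,0,0,2,0,0,0],[-0.15,0,0,0,0,0,0]]'
python3 w.py
```

```text
clock: 5.62
tool_pos: [0.5502, 0.2278, 0.2055]
tool_rot: [0.993, -0.119, -0.0, -0.001]
force: [-1.8, -0.3, 0.2]
finger_gap: 0.423
gripper_force: 0.0
clock: 6.12
tool_pos: [0.5483, 0.2212, 0.0819]
tool_rot: [0.993, -0.121, -0.002, 0.001]
force: [-1.3, -1.0, -0.4]
finger_gap: 0.426
gripper_force: 0.0
6.1167 [0.5483 0.2212 0.0819] yaw -13.86 zdir [-0.005 -0.002 -1.   ] gap 0.42558791922890066 F [-1.3 -1.  -0.4]
TCP rel dish0 dx -0.0642 dy -0.0089
TCP rel rest dx -0.1215 dy -0.0024
TCP rel paddle dx -0.1215 dy 0.1876
```

```bash
python3 -m creep '[[-0.15,0,-0.9,0,0,0,-0.4],[-0.15,0,0,2,0,0,0],[-0.15,0,0,2,0,0,0],[-0.15,0,0,1.4,0,0,0],[-0.15,0,0,1,0,0,0],[-0.15,0,0,0,0,0,0],[-0.15,0,0,0,0,0,0]]'
python3 w.py
```

```text
clock: 6.7
tool_pos: [0.5529, 0.2318, 0.0224]
tool_rot: [0.993, -0.117, 0.0, -0.0]
force: [-0.2, 0.0, -0.3]
finger_gap: 0.421
gripper_force: 0.0
6.7 [0.5529 0.2318 0.0224] yaw -13.44 zdir [ 0.001  0.    -1.   ] gap 0.4207386370281313 F [-0.2  0.  -0.3]
TCP rel dish0 dx -0.0622 dy 0.0025
TCP rel rest dx -0.1195 dy 0.009
TCP rel paddle dx -0.1195 dy 0.1989
```

```bash
python3 -m creep '[[-0.15,0.8,0,0.4,0,0,0],[-0.15,0.8,0,0,0,0,0],[-0.15,0.8,0.1,0,0,0,0],[-0.15,0.8,0.1,0,0,0,0],[-0.15,0.8,0.1,0,0,0,0],[-0.15,0.8,0.1,0,0,0,0],[-0.15,0.8,0.2,0,0,0,0],[-0.15,0,0,0,0,0,0]]'
python3 w.py; python3 - <<'E'
from h import *
for c in('scene','top'):
    im=ctrl.read_camera(c); print(c,[(np.round(r['centre'],3),round(r['confidence'],2)) for r in ctrl.place_of(c,'dish')])
E
```

```text
clock: 7.37
tool_pos: [0.6072, 0.211, 0.0175]
tool_rot: [0.993, -0.118, 0.0, 0.0]
force: [0.3, -0.5, -0.6]
finger_gap: 0.429
gripper_force: 0.0
7.3667 [0.6072 0.211  0.0175] yaw -13.55 zdir [ 0.001 -0.    -1.   ] gap 0.42868232874348966 F [ 0.3 -0.5 -0.6]
TCP rel dish0 dx -0.0045 dy -0.0051
TCP rel rest dx -0.0618 dy 0.0014
TCP rel paddle dx -0.0617 dy 0.1913
scene [(array([0.648, 0.205, 0.004]), 0.7)]
top []
```

```bash
python3 -m creep '[[-0.15,0.5,0.1,0,0,0,0],[-0.15,0.5,0,0,0,0,0],[-0.15,0.4,0,0,0,0,0],[-0.15,0.3,0,0,0,0,0],[-0.15,0,0,0,0,0,0]]'
python3 w.py; python3 -m creep '[[-0.15,0.3,0,0,0,0,0],[-0.15,0,0,0,0,0,0]]'
python3 w.py; python3 - <<'E'
from h import *
for c in('scene','top'):
    im=ctrl.read_camera(c); print(c,[(np.round(r['centre'],3),round(r['confidence'],2)) for r in ctrl.place_of(c,'dish')])
    cv2.imwrite(f'pics/{c}1.png',cv2.resize(im['pixels'][150:310,180:380,::-1],None,fx=3.7,fy=3.7,interpolation=cv2.INTER_CUBIC))
E
```

```text
clock: 7.98
tool_pos: [0.6225, 0.2071, 0.0175]
tool_rot: [0.993, -0.117, 0.0, -0.0]
force: [0.3, -0.5, 0.0]
finger_gap: 0.426
gripper_force: 0.0
7.9833 [0.6225 0.2071 0.0175] yaw -13.49 zdir [ 0.  0. -1.] gap 0.42636017426509254 F [ 0.3 -0.5  0. ]
TCP rel dish0 dx 0.0112 dy -0.0053
TCP rel rest dx -0.046 dy 0.0011
TCP rel paddle dx -0.046 dy 0.1911
clock: 8.15
tool_pos: [0.6242, 0.2067, 0.0173]
tool_rot: [0.993, -0.117, -0.001, 0.0]
force: [-3.5, 0.1, 1.4]
finger_gap: 0.425
gripper_force: 1.5
8.15 [0.6242 0.2067 0.0173] yaw -13.45 zdir [-0.001 -0.    -1.   ] gap 0.42512129190981285 F [-3.5  0.1  1.4]
TCP rel dish0 dx 0.013 dy -0.0054
TCP rel rest dx -0.0442 dy 0.0011
TCP rel paddle dx -0.0442 dy 0.1911
scene [(array([0.664, 0.197, 0.002]), 0.66)]
top []
```

View pics/scene1.png

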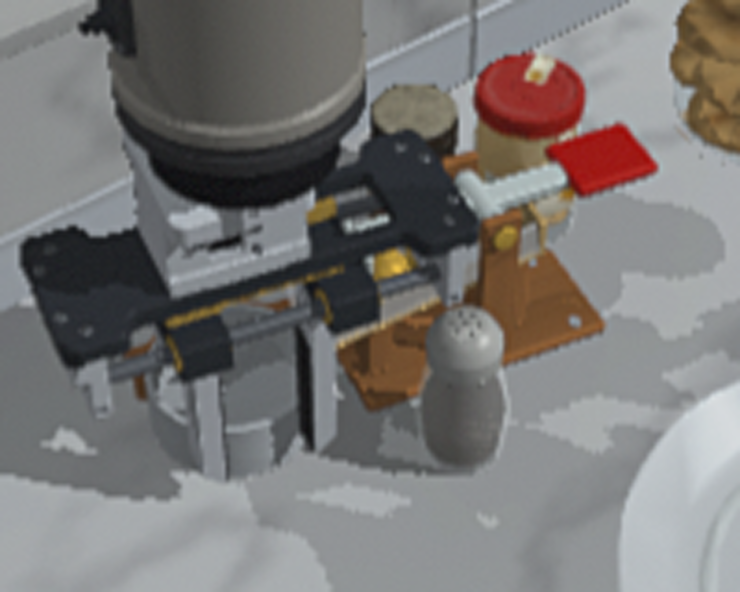

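The dish (crop around (225,420)) is cradled between the fingers in the V, and the 3.5 N stop says it has reached the walls. One more small nudge, then I'll back off and check it.

```bash
python3 -m creep '[[-0.15,0.2,0,0,0,0,0],[-0.15,0.1,0,0,0,0,0],[-0.15,0,0,0,0,0,0]]'
python3 w.py; python3 -m creep '[[-0.15,-1,0,0,0,0,0],[-0.15,-1.5,0,0,0,0,0],[-0.15,-1.5,0,0,0,0,0],[-1,0,0,-3.5,0,0,0],[-1,0,0,-3.9,0,0,0],[-1,0,0,-3.9,0,0,0],[-1,0,0,-3.9,0,0,0],[-1,0,0,-2,0,0,0]]'
python3 -m creep '[[-1,-2,3.8,0,0,0,0],[-1,0,3.8,0,0,0,0],[-1,0,3.8,0,0,0,0],[-1,0,3.8,0,0,0,0],[-1,0,3.0,0,0,0,0],[-1,0,0,0,0,0,0]]'
python3 w.py; python3 - <<'E'
from h import *
m=model([.65188,.13211],-.23457,[.667,.1953])
for c in('scene','top'):
    im=ctrl.read_camera(c); print(c,[(n,np.round(r['centre'],3),round(r['confidence'],2)) for n in('dish','paddle','chocolate_1_center') for r in ctrl.place_of(c,n)])
    if c=='top': cv2.imwrite('pics/top2.png',overlay(im,m,(190,170,350,290),5,0))
    else: cv2.imwrite('pics/scene2.png',overlay(im,m,(200,150,380,310),3.7,0))
E
```

```text
clock: 8.6
tool_pos: [0.6248, 0.2066, 0.0172]
tool_rot: [0.993, -0.117, -0.002, 0.001]
force: [-17.7, 1.1, 11.5]
finger_gap: 0.427
gripper_force: 9.1
8.6 [0.6248 0.2066 0.0172] yaw -13.4 zdir [-0.005 -0.001 -1.   ] gap 0.42733289448719924 F [-17.7   1.1  11.5]
TCP rel dish0 dx 0.0136 dy -0.0053
TCP rel rest dx -0.0436 dy 0.0012
TCP rel paddle dx -0.0436 dy 0.1912
clock: 9.27
tool_pos: [0.5903, 0.2161, 0.1947]
tool_rot: [0.993, -0.117, 0.003, -0.001]
force: [1.3, 0.8, -0.1]
finger_gap: 0.109
gripper_force: 0.0
clock: 9.77
tool_pos: [0.5268, 0.0375, 0.1899]
tool_rot: [0.993, -0.12, 0.001, 0.001]
force: [0.6, -0.3, 0.5]
finger_gap: 0.004
gripper_force: 0.0
9.7667 [0.5268 0.0375 0.1899] yaw -13.84 zdir [ 0.001 -0.002 -1.   ] gap 0.003998937456412606 F [ 0.6 -0.3  0.5]
TCP rel dish0 dx -0.0425 dy -0.1925
TCP rel rest dx -0.0997 dy -0.1861
TCP rel paddle dx -0.0997 dy 0.0039
scene [('dish', array([0.664, 0.2  , 0.003]), 0.67), ('paddle', array([0.62 , 0.008, 0.096]), 0.75), ('chocolate_1_center', array([0.645, 0.091, 0.051]), 0.19), ('chocolate_1_center', array([0.652, 0.119, 0.051]), 0.17)]
top [('dish', array([0.667, 0.193, 0.002]), 0.62), ('chocolate_1_center', array([0.647, 0.116, 0.056]), 0.38)]
```

View pics/top2.png

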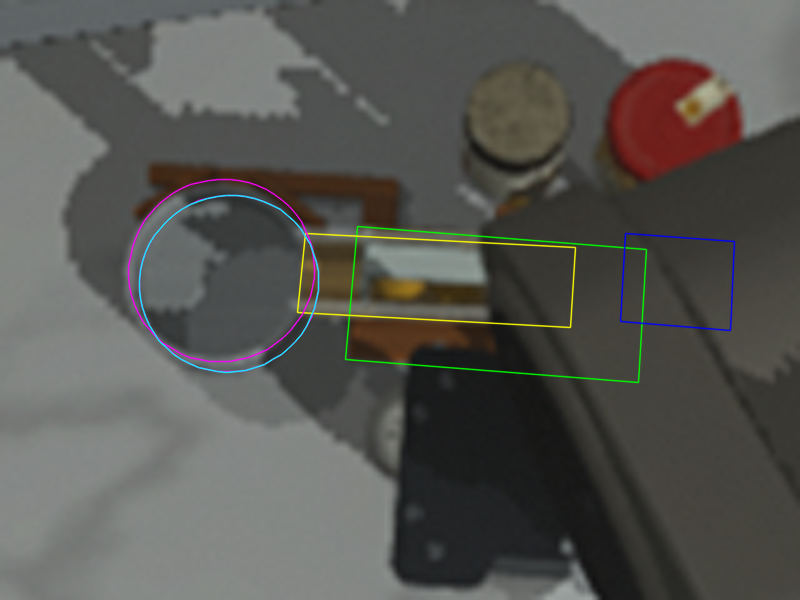

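The dish rim matches the modelled rest circle (magenta, around (222,270)), so it is seated. Next I'll move above the paddle with the fingers shut.

```bash
python3 -m creep '[[-1,3,0.4,0,0,0,-0.4],[-1,3,0.4,0,0,0,0],[-1,2.5,0,0,0,0,0],[-1,1.5,0,0,0,0,0],[-1,0,0,3,0,0,0],[-1,0,0,3,0,0,0],[-1,0,0,1.5,0,0,0],[-1,0,0,0,0,0,0]]'
python3 w.py
```

```text
clock: 10.83
tool_pos: [0.6212, 0.0139, 0.1106]
tool_rot: [0.994, -0.113, -0.003, 0.0]
force: [0.3, 0.4, 0.6]
finger_gap: 0.007
gripper_force: 0.0
10.8333 [0.6212 0.0139 0.1106] yaw -13.0 zdir [-0.006 -0.    -1.   ] gap 0.006729609323962513 F [0.3 0.4 0.6]
TCP rel dish0 dx 0.0549 dy -0.1936
TCP rel rest dx -0.0024 dy -0.1871
TCP rel paddle dx -0.0024 dy 0.0029
```

```bash
python3 -m creep '[[-1,0.2,0.8,0,0,0,0.4],[-1,0,0,0.8,0,0,0],[-1,0,0,0.6,0,0,0],[-1,0,0,0.6,0,0,0],[-1,0,0,0.6,0,0,0],[-1,0,0,0.5,0,0,0],[-1,0,0,0.3,0,0,0],[-1,0,0,0,0,0,0]]'
python3 w.py
python3 -m creep '[[-1,0,0,0.2,0,0,0],[-1,0,0,0.2,0,0,0],[-1,0,0,0,0,0,0]]'
python3 w.py
```

```text
clock: 11.5
tool_pos: [0.6234, 0.0054, 0.08]
tool_rot: [0.993, -0.117, -0.0, -0.0]
force: [0.7, -0.1, 2.2]
finger_gap: 0.005
gripper_force: 0.9
11.5 [0.6234 0.0054 0.08  ] yaw -13.44 zdir [-0.  0. -1.] gap 0.004663019184051604 F [ 0.7 -0.1  2.2]
TCP rel dish0 dx 0.0591 dy -0.2013
TCP rel rest dx 0.0018 dy -0.1949
TCP rel paddle dx 0.0018 dy -0.0049
clock: 11.75
tool_pos: [0.6234, 0.0054, 0.0764]
tool_rot: [0.993, -0.117, 0.0, -0.0]
force: [0.3, 1.4, 2.4]
finger_gap: 0.006
gripper_force: 1.3
11.75 [0.6234 0.0054 0.0764] yaw -13.44 zdir [ 0.  0. -1.] gap 0.006314777768130448 F [0.3 1.4 2.4]
TCP rel dish0 dx 0.059 dy -0.2013
TCP rel rest dx 0.0018 dy -0.1948
TCP rel paddle dx 0.0018 dy -0.0049
```

```bash
python3 -m creep '[[-1,0,0,0.3,0,0,0],[-1,0,0,0.3,0,0,0],[-1,0,0,0,0,0,0]]'
python3 -m creep '[[-1,0,0,0.2,0,0,0],[-1,0,0,0.2,0,0,0],[-1,0,0,0,0,0,0]]'
python3 w.py
python3 - <<'E'
from h import *
for c in('scene','top'):
    im=ctrl.read_camera(c); print(c,[(n,np.round(r['centre'],3),round(r['confidence'],2)) for n in('dish','paddle','gate','chocolate_1_center') for r in ctrl.place_of(c,n)])
    if c=='scene': cv2.imwrite('pics/scene3.png',overlay(im,[],(200,150,380,310),4,0))
E
```

```text
clock: 12.0
tool_pos: [0.6233, 0.0051, 0.07]
tool_rot: [0.993, -0.117, -0.0, 0.0]
force: [0.5, 1.0, 3.5]
finger_gap: 0.003
gripper_force: 1.7
clock: 12.25
tool_pos: [0.6233, 0.005, 0.0662]
tool_rot: [0.993, -0.117, -0.0, 0.0]
force: [0.7, 1.4, 4.4]
finger_gap: 0.003
gripper_force: 1.8
12.25 [0.6233 0.005  0.0662] yaw -13.46 zdir [-0. -0. -1.] gap 0.003437594229077182 F [0.7 1.4 4.4]
TCP rel dish0 dx 0.059 dy -0.2017
TCP rel rest dx 0.0018 dy -0.1952
TCP rel paddle dx 0.0018 dy -0.0053
scene [('dish', array([0.665, 0.198, 0.003]), 0.79), ('dish', array([0.621, 0.009, 0.074]), 0.56), ('paddle', array([0.66 , 0.166, 0.043]), 0.32), ('gate', array([0.655, 0.138, 0.078]), 0.6), ('chocolate_1_center', array([0.668, 0.205, 0.019]), 0.63)]
top [('dish', array([0.658, 0.172, 0.02 ]), 0.75), ('dish', array([0.668, 0.194, 0.002]), 0.64), ('paddle', array([0.625, 0.01 , 0.071]), 0.79), ('gate', array([0.656, 0.142, 0.083]), 0.81), ('chocolate_1_center', array([0.667, 0.217, 0.011]), 0.4)]
```

View pics/scene3.png

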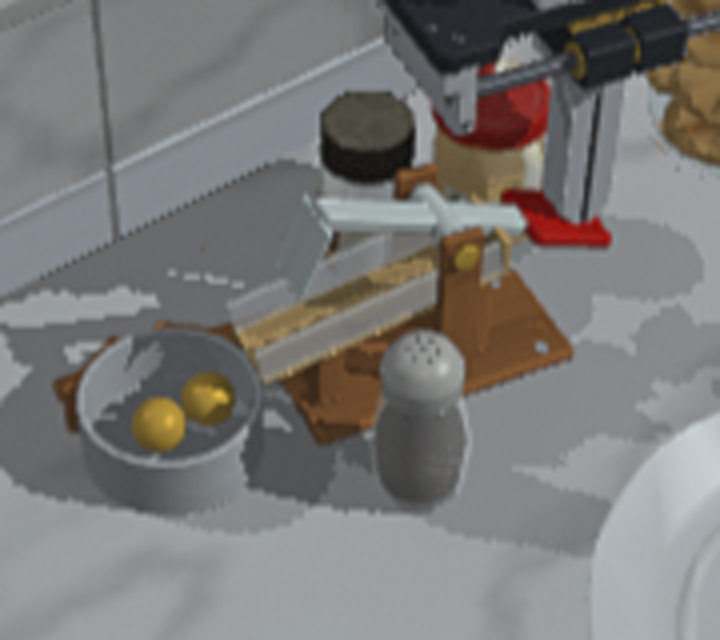

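Both balls lie in the dish, at about (158,425) and (208,397), and the gate is up. I'll press to the stop, hold briefly, then lift off.

```bash
python3 -m creep '[[-1,0,0,0.2,0,0,0],[-1,0,0,0.1,0,0,0],[-1,0,0,0,0,0,0],[-1,0,0,0,0,0,0],[-1,0,0,0,0,0,0],[-1,0,0,0,0,0,0]]'
python3 -m creep '[[-1,0,0,-0.8,0,0,0],[-1,0,0,-0.8,0,0,0],[-1,0,0,-0.8,0,0,0],[-1,0,0,-0.8,0,0,0],[-1,0,0,-1,0,0,0],[-1,0,0,-2,0,0,0],[-1,0,0,-3.5,0,0,0],[-1,0,0,-3,0,0,0]]'
python3 -m creep '[[-1,-3,0,0,0,0,0],[-1,-3,0,0,0,0,0],[-1,-3,0,0,0,0,0],[-1,-3,0,0,0,0,0],[-1,0,0,0,0,0,0],[-1,0,0,0,0,0,0],[-1,0,0,0,0,0,0],[-1,0,0,0,0,0,0]]'
python3 - <<'E'
from h import *
for c in('scene','top'):
    im=ctrl.read_camera(c); print(c,[(n,np.round(r['centre'],3),round(r['confidence'],2)) for n in('dish','paddle','gate','chocolate_1_center','salt_shaker') for r in ctrl.place_of(c,n)])
    if c=='scene': cv2.imwrite('pics/scene4.png',overlay(im,model([.65188,.13211],-.23457,[.667,.1953])[1:4],(200,150,380,310),3.7,0))
E
```

```text
clock: 13.25
tool_pos: [0.6237, 0.0053, 0.0643]
tool_rot: [0.993, -0.117, 0.0, -0.0]
force: [-3.6, 0.5, 16.8]
finger_gap: 0.003
gripper_force: 7.7
clock: 13.92
tool_pos: [0.623, 0.0055, 0.1923]
tool_rot: [0.993, -0.117, -0.0, -0.0]
force: [0.0, -1.0, 0.5]
finger_gap: 0.007
gripper_force: 0.0
clock: 14.58
tool_pos: [0.5076, 0.033, 0.1908]
tool_rot: [0.993, -0.117, 0.0, -0.0]
force: [0.3, -0.3, 0.6]
finger_gap: 0.001
gripper_force: 0.0
scene [('dish', array([0.668, 0.196, 0.001]), 0.71), ('paddle', array([0.62 , 0.008, 0.098]), 0.71), ('paddle', array([0.66 , 0.166, 0.043]), 0.64), ('gate', array([0.65, 0.13, 0.05]), 0.81), ('chocolate_1_center', array([0.672, 0.221, 0.016]), 0.52), ('chocolate_1_center', array([ 0.649,  0.131, -0.001]), 0.38), ('salt_shaker', array([0.581, 0.126, 0.001]), 0.93)]
top [('dish', array([ 0.666,  0.194, -0.   ]), 0.89), ('paddle', array([0.623, 0.009, 0.098]), 0.71), ('gate', array([0.654, 0.137, 0.052]), 0.83), ('chocolate_1_center', array([0.667, 0.221, 0.013]), 0.67), ('salt_shaker', array([0.583, 0.121, 0.   ]), 0.88)]
```

View pics/scene4.png

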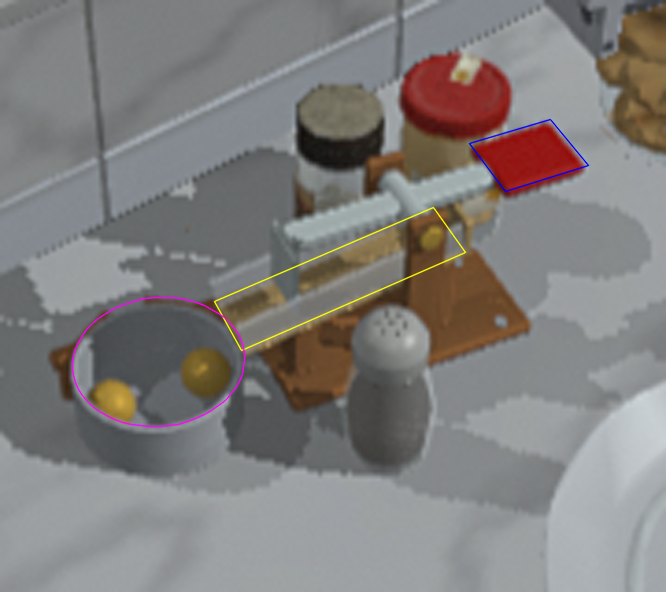

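Both balls are in the dish at about (113,402) and (206,372). The lever is back up and nothing else has moved.

```bash
python3 -m creep '[[-1,0,0,0,0,0,0],[-1,0,0,0,0,0,0],[-1,0,0,0,0,0,0],[-1,0,0,0,0,0,0],[-1,0,0,0,0,0,0],[-1,0,0,0,0,0,0],[-1,0,0,0,0,0,0],[-1,0,0,0,0,0,0]]'; python3 -c "
from cell import ctrl
print(ctrl.hand_in())"
```

```text
clock: 15.85
tool_pos: [0.5067, 0.0331, 0.1905]
tool_rot: [0.993, -0.117, -0.0, -0.0]
force: [0.8, -0.2, -0.4]
finger_gap: 0.005
gripper_force: 0.0
the job is handed in; nothing more can be done
None
```

I handed the job in at about 16 s (hand-in returned no verdict): the last pictures show the dish seated in its rest with both chocolates inside, the paddle back up, and the salt shaker and jars where they were.

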